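# Feed an angle bracket under the drill jig's bridge and shut the gate

## Robot

A 6-joint arm with a two-finger parallel gripper is mounted at the origin on a cart in front of the work surface, level with it; the furniture and walls round the work are solid. World frame = base frame: x ahead of the robot, y to its left, z up, the work surface at z = 0. Lengths are in m, angles in rad, forces in N, time in s.
With the tool pointing down it reaches from about 0.3 to 0.875 m from the base axis. Payload 6.4 kg.
Tool frame: the origin (TCP) lies at the very end of the fingers, on their centre line; the grasp point (between the pads) lies tcp_to_grasp behind it (tcp_to_grasp is the distance from the TCP to the grasp point, in m); z points along the fingers, y is the direction in which the jaws open and shut (so a half turn about z gives the same grasp; the last joint's range is limited). The gripper opens to 85 mm and grips with 20 to 120 N. Pads are 22 mm wide; open, the fingers measure 114 mm over their backs; the gripper's body (76 mm by 85 mm) begins 54 mm behind the grasp point. The pads swing forward as they close: fully open they stand 13 mm farther back than shut.
Start: joints at [1.096, 0.181, 1.607, -0, 1.354, -0.206], TCP at [0.153, 0.554, 0.231] pointing down, gripper open.
Joint ranges: [-2.99, 2.99], [-0.89, 2.07], [0.3, 2.58], [-1.14, 4.28], [0, 2.63], [-3.12, 3.12]. Speed limits (rad/s): [2.57, 2.57, 3.01, 3.14, 3.14, 3.14].

## Interface

Orientations are given as a unit quaternion [w, x, y, z].
In Python, from bench import get_obs, camera, hand_in, tcp_to_grasp gives the robot as it stands.
- The arm moves only by the shell command python3 -m inch 'ROWS' [OPENING]. ROWS is JSON, a list of rows, each an object with "delta_pos": the shift along the tool's x, y, z in cm, a list of three; "rotation": the turn, a rotation vector about the tool's x, y, z in rad, a list of three. In form: [{"delta_pos": [x, y, z], "rotation": [rx, ry, rz]}, ...]. A call has 1 to 10 rows; each row shifts and turns the commanded pose from where the row before left it, along the tool's axes as they then stand; what a row does not reach is not made up. A row lasts 1/10 s, in which the tool goes at most 50 mm and 8.59 degrees, less where a joint would pass 70% of its speed; a pose out of reach is approached as far as the arm can. A call is refused whole if a number of a shift passes 5 or a number of a turn 0.15, either way. A call with a gripper value outside its range is refused whole. OPENING is the finger opening in cm, from 0 to 8.54, set as the call begins (- or left out, the last holds). The fingers move at their own pace and stop on an object; the grip force is fixed at half the most. Time passes only in rows, so rows that do not move let the fingers close. It gives the time, the measured TCP pose, the force and the opening at its end, in the units of the state.
- get_obs(): the state, without advancing time (a new reading comes with each control period).
- camera(name): name is "scene" or "top" or "wrist"; returns a dict with "color" (480x640x3 uint8, red, green, blue), "vfov" (degrees; the focal length in pixels is half the picture's height over the tangent of half this angle, whatever the lens; pixels are square), "cx", "cy" (the principal point, pixels), "k1" (the pictures are not rectified: a ray, as slopes to the right and down, at radius r is drawn at 1 + k1 r^2 times it, then the intrinsics apply), "eye" and "orientation" of the camera in the world; the wrist camera has in their place "T_tool_cam" (4x4, takes a point from camera to tool coordinates, whose origin is the TCP and whose axes are the flange's). Camera axes: x right, y down, z forward; pixel columns grow to the right and rows downward; lengths in m; the calibration is good to about 2 mm. A picture is of the moment at which its call begins: read the wrist's pose just before it. There is no depth.
- hand_in(): hands the job in, once; it reports no verdict.
The state is a dict: "time_s": time; "q": joint angles; "dq": joint speeds; "joint_efforts": joint torques, N m; "eef_pos": TCP position; "eef_rot": TCP orientation; "wrist_force": force on the tool from outside, world axes, zero at the start; "torque": the same for the moment, N m; "opening": opening from 0.0 (shut) to 1.0 (fully open).
Only numpy, scipy, OpenCV 4.12 (cv2) and the standard library are available. Lean on these libraries where they do the work, as an engineer would, in place of code of your own. Each camera call takes 0.05 s, during which the arm holds its last target.

## Task

Push the aluminium angle bracket along the bench, nose first, under the low bridge of the drill jig until it is fully home against the end stop, then push the orange swing gate fully shut behind it. Only push with the fingers: do not grip, straddle, lift or tip the bracket or grip the gate, and leave the other things lying where they are.

Things in the scene. Friction and masses are not known exactly. Their poses are not given: they have to be found in the camera images.
- bracket: Workpiece: loose bare-aluminium angle bracket, about 0.3 kg, flat on the bench. Foot 110 mm long (x), 60 mm wide (y), 12 mm thick; across its tail end (x -55 to -45 mm) stands a lug 60 mm wide, 10 mm thick, 32 mm high in all. Nose corners cut off, 10 mm long by 6 mm wide. Origin: middle of the underside; +x points to the nose, which enters the jig first; z up.
- bracket_nose (a point): middle of the bracket's nose edge, 55 mm ahead of its origin, 6 mm up
- bracket_tail (a point): middle of the back face of the bracket's lug (the tail face, the one to push), 55 mm behind the origin, 10 mm up
- drill_jig: Drill jig fixed to the bench, place and direction vary: two grey rails 15 mm high (x -17 to +73 mm), lane of 65 mm between them (y +-32.5 mm), 101 mm wide outside; lead-ins flare to about 85 mm at x = -48 mm. The lane's floor is the bench, z = 0. Origin on the bench in mid-lane; +x is the feeding direction, from the open mouth to the end stop; z up.
- jig_bridge (a point): middle of the bridge's underside, 7.5 mm ahead (x) of the jig's origin, 15 mm above the bench (3 mm above the bracket's foot). The bridge, a dark steel plate, spans x -20 to +35 mm of the jig; its top is 29 mm up, the brass drill bush on it 38 mm.
- jig_stop (a point): middle of the face of the jig's end stop (steel block 15 mm high), at x = +60 mm in the jig's frame, 6 mm up. With the bracket home against it the bracket's tail face is at x = -50 mm, outside the bridge.
- gate (a joint): orange swing gate, rad: 0 = wide open (pointing 45 degrees outwards and back from the mouth), 2.356 = fully shut, square across the lane's mouth against its own stop. Turns level, clockwise from above as it shuts; bar direction from its pin = -2.356 - value, measured from the jig's +x towards +y. Stays where left (0.06 N m). Starts at 0 to 0.3.
- gate_pin (a point): axis of the gate's upright pin, 23 mm tall, on the bench at x = -58, y = -50 mm in the jig's frame. Shut, the gate's inner face is at x = -53 mm, 3 mm behind the tail face of a bracket that is home; one that is not home blocks it.
- gate_mid (a point): middle of the orange gate bar, 44 mm from its pin, 11.5 mm above the bench. The bar is 10 mm wide, ends 85 mm from the pin and spans 5 to 18 mm above the bench. This point's x axis runs along the bar away from the pin.
- punch: brass-coloured drift punch, 13 mm thick, 104 mm long, lying on the far side of the jig (a bystander, loose; origin in the middle of its underside)
- brass_fitting: small brass threaded fitting, 19x22 mm, 35 mm tall, standing on the far side of the jig (a bystander, loose; origin in the middle of its underside)
- blue_marker: black and blue marker pen, 14 mm thick, 127 mm long, lying at the front right (a bystander, loose; origin in the middle of its underside)
- tape: red and white roll of tape, 54 mm across, 16 mm high, at the back left (a bystander, loose; origin in the middle of its underside)
- digital_caliper: caliper, 67x230x13 mm, lying at the left (a bystander, loose; origin in the middle of its underside)

How it is judged:
On the way, in this order (a step that is already met when the one before it is completed fails the run):
1. the bracket lies flat under the bridge, home against the end stop, the gate still open (x of bracket_nose in the frame of drill_jig above 0.0555 m and y of bracket_nose in the frame of drill_jig between -0.008 and 0.008 m and angle between the x axis of bracket and the x axis of drill_jig, either way round below 0.1 rad and height (world z) of bracket below 0.003 m and angle between bracket's own z axis and vertical below 0.05 rad and value of joint gate below 2 rad), for 0.2 s.
2. the gate is shut behind the bracket (value of joint gate above 2.25 rad and x of bracket_nose in the frame of drill_jig above 0.0555 m and y of bracket_nose in the frame of drill_jig between -0.008 and 0.008 m and angle between the x axis of bracket and the x axis of drill_jig, either way round below 0.1 rad and height (world z) of bracket below 0.003 m and angle between bracket's own z axis and vertical below 0.05 rad), for 0.2 s.
At the end, for the whole second after the job is handed in: The bracket lies flat in the lane, nose within 4.5 mm of the end stop and within 8 mm of the lane's middle, within 0.1 rad of the lane's direction and at rest; the gate is shut to 2.25 rad or more (of 2.356) and at rest (all of step 2 and linear speed of bracket below 0.01 m/s and velocity of joint gate below 0.05 rad/s); the robot touches nothing.
It fails at once if the bracket is lifted (underside centre more than 8 mm up) or tipped (more than 0.12 rad) (height (world z) of bracket above 0.008 m or angle between bracket's own z axis and vertical above 0.12 rad).
It fails at once if the fingers straddle the bracket's foot or lug as for a grip (grasp point inside its outline, tips below its top) ((x of the grasp point in the frame of bracket between -0.053 and 0.053 m and y of the grasp point in the frame of bracket between -0.027 and 0.027 m and z of the grasp point in the frame of bracket below 0.025 m) or (x of the grasp point in the frame of bracket between -0.053 and -0.047 m and y of the grasp point in the frame of bracket between -0.027 and 0.027 m and z of the grasp point in the frame of bracket below 0.04 m)).
It fails at once if the fingers straddle the gate bar as for a grip (x of the grasp point in the frame of gate_mid between -0.038 and 0.041 m and y of the grasp point in the frame of gate_mid between -0.004 and 0.004 m and height (world z) of the grasp point below 0.028 m).
It fails at once if a bystander is moved by more than 20 mm (distance of any of punch, brass_fitting, blue_marker, tape, digital_caliper from where it was at the start of the episode above 0.02 m).
It also fails if it takes over 56 s, if anything falls off the work surface, if the arm or the gripper's body presses on something with over 40 N, if the wrist force passes 120 N, or if a joint passes its speed limit or range.

## Working session

There is one attempt and no reset: what is moved stays moved. The work goes in short steps, Python scripts to look and compute and a shell command to move; the robot and the scene stay as the last step left them, time stands still between calls to the robot, and variables do not carry over. Pictures are saved under pics/ and viewed, and the job is handed in when it is done.

```bash
ls; mkdir -p pics
python3 - <<'E'
from bench import get_obs, camera, tcp_to_grasp
import cv2
o=get_obs(); print({k:o[k] for k in ('time_s','eef_pos','eef_rot','opening','wrist_force')}); print(tcp_to_grasp)
for n in ('top','scene'):
    c=camera(n); cv2.imwrite(f'pics/{n}0.png',c['color'][:,:,::-1]); print({k:v for k,v in c.items() if k!='color'})
E
```

```text
pics
{'time_s': 0.0, 'eef_pos': array([0.15242795, 0.55385578, 0.23040087]), 'eef_rot': array([-2.83256715e-04,  1.33984442e-01,  9.90983059e-01, -8.16456242e-04]), 'opening': 0.9964861409370505, 'wrist_force': array([-0.34450064,  0.48329655,  0.20247848])}
0.0187
{'vfov': 49.98258842020971, 'cx': 325.5189980217247, 'cy': 241.87354201990772, 'k1': -0.13607059128315482, 'eye': array([ 0.42051265, -0.00151971,  1.13153173]), 'orientation': array([ 0.02739773, -0.70584089,  0.70673987, -0.0394558 ])}
{'vfov': 44.82033208540483, 'cx': 314.69514083168565, 'cy': 238.93337572531257, 'k1': -0.009726148013965125, 'eye': array([ 0.00468595, -0.77753823,  0.9537743 ]), 'orientation': array([-0.37319091,  0.88144299, -0.26812015,  0.10907977])}
```

View pics/top0.png

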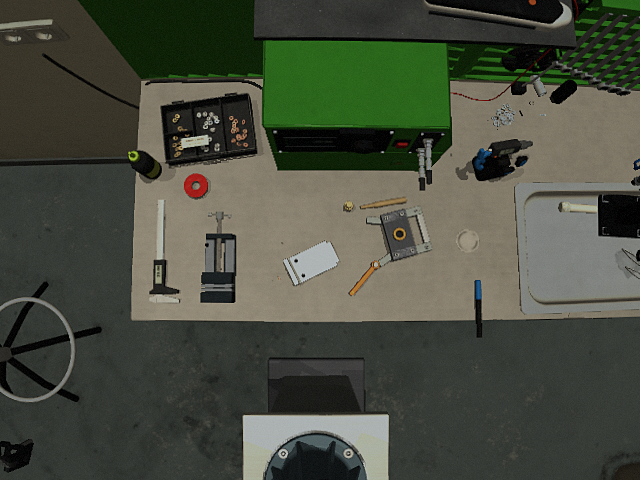

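View pics/scene0.png

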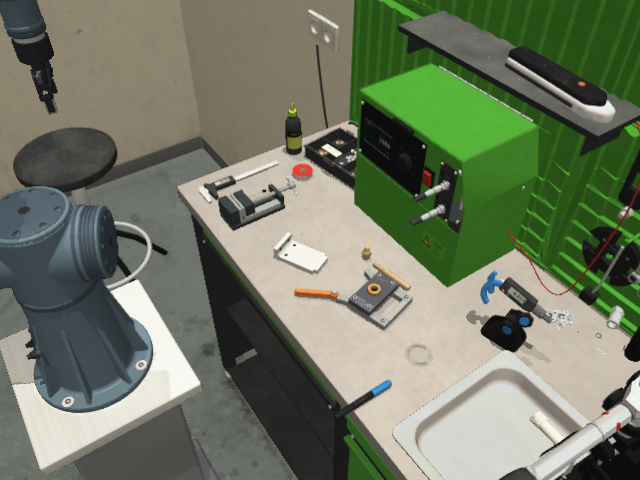

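The top view shows the bracket at about (311,263) and the jig at about (405,235), with the feed direction to the right and slightly up. The gate is open at about (365,278). Next I'll zoom in and measure.

```bash
cat > h.py <<'E'
import numpy as np, cv2
from scipy.spatial.transform import Rotation as R
from bench import get_obs, camera
def rot(q): return R.from_quat([q[1],q[2],q[3],q[0]])
class Cam:
    def __init__(s,name):
        o=get_obs(); c=camera(name); s.im=c['color'][:,:,::-1].copy()
        s.f=240/np.tan(np.radians(c['vfov']/2)); s.c=np.array([c['cx'],c['cy']]); s.k=c['k1']
        if name=='wrist':
            T=np.eye(4); T[:3,:3]=rot(o['eef_rot']).as_matrix(); T[:3,3]=o['eef_pos']; T=T@c['T_tool_cam']
            s.M=T[:3,:3]; s.e=T[:3,3]
        else: s.M=rot(c['orientation']).as_matrix(); s.e=np.array(c['eye'])
    def proj(s,P):
        p=(np.atleast_2d(P)-s.e)@s.M; a=p[:,:2]/p[:,2:]; r2=(a**2).sum(1,keepdims=True)
        return a*(1+s.k*r2)*s.f+s.c
    def ray(s,uv,z):
        d=(np.atleast_2d(uv)-s.c)/s.f; a=d.copy()
        for _ in range(20): a=d/(1+s.k*(a**2).sum(1,keepdims=True))
        v=np.c_[a,np.ones(len(a))]@s.M.T
        return s.e+v*((z-s.e[2])/v[:,2])[:,None]
E
python3 - <<'E'
from h import *
c=Cam('top')
im=c.im[190:310,270:440]; cv2.imwrite('pics/topz.png',cv2.resize(im,None,fx=4.7,fy=4.7,interpolation=cv2.INTER_CUBIC))
for n,uv,z in [('br',(311,263),.012),('jig bush',(400,234),.038),('pin',(378,264),.02),('gate tip',(351,294),.018)]: print(n,c.ray(uv,z))
E
```

```text
br [[0.48055979 0.0109437  0.012     ]]
jig bush [[ 0.54116455 -0.18036554  0.038     ]]
pin [[ 0.47773175 -0.13426857  0.02      ]]
gate tip [[ 0.41315016 -0.07539135  0.018     ]]
```

View pics/topz.png

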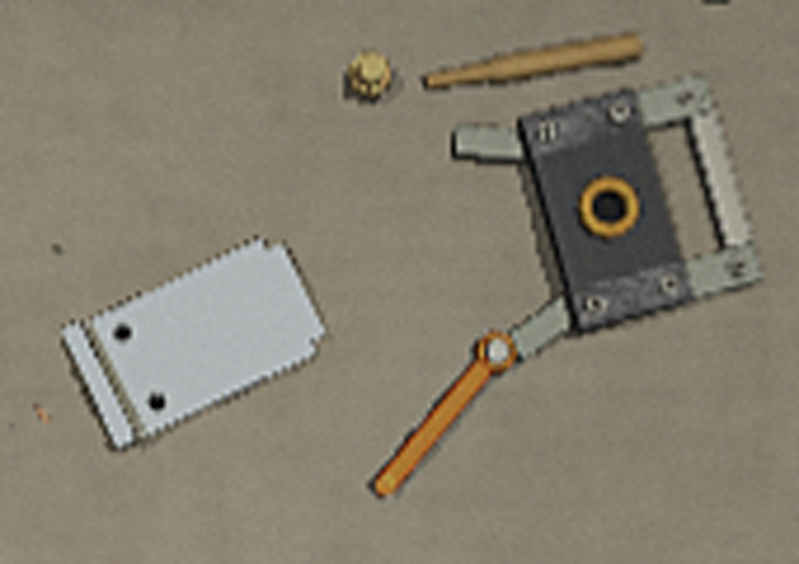

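The zoomed crop shows the jig's bridge corners, bush and pin, plus the bracket's lug corners and nose chamfers. I'll fit both poses from these points.

```bash
cat >> h.py <<'E'
from scipy.optimize import least_squares
def P(p,pts):
    pts=np.atleast_2d(np.array(pts,float)); c,s=np.cos(p[2]),np.sin(p[2])
    return np.c_[p[0]+c*pts[:,0]-s*pts[:,1], p[1]+s*pts[:,0]+c*pts[:,1], pts[:,2]]
def inv(p,w):
    d=np.array(w)[:2]-p[:2]; c,s=np.cos(p[2]),np.sin(p[2]); return np.array([c*d[0]+s*d[1],-s*d[0]+c*d[1]])
def fit(cams,pts,uvs,x0):
    f=lambda p: np.concatenate([(c.proj(P(p,m))-u).ravel() for c,m,u in zip(cams,pts,uvs)])
    r=least_squares(f,x0,loss='soft_l1'); return r.x, f(r.x).reshape(-1,2)
E
python3 - <<'E'
from h import *
c=Cam('top')
z=lambda l:(np.array(l,float)+.5)/4.7-.5+np.array([270,190])
jm=np.array([[7.5,0,38],[-58,-50,23],[-20,50.5,29],[35,50.5,29],[35,-50.5,29],[-20,-50.5,29],[73,50.5,15],[73,-50.5,15]])/1e3
ju=z([(609,207),(497,351),(520,118),(633,90),(690,295),(580,330),(703,80),(762,272)])
p,r=fit([c],[jm],[ju],[.54,-.18,-1.3]); print('jig',p,'\n',r.round(1))
bm=np.array([[-55,30,32],[-55,-30,32],[45,30,12],[55,24,12],[55,-24,12],[45,-30,12]])/1e3
bu=z([(65,328),(115,450),(262,238),(285,245),(325,330),(313,352)])
b,r=fit([c],[bm],[bu],[.48,.01,-1.2]); print('br',b,'\n',r.round(1))
print('bracket in jig', inv(p,b), b[2]-p[2])
g=c.ray(z([(385,487)]),.018)[0]; pin=P(p,[[-.058,-.05,.018]])[0]; d=g-pin; print('gate', np.hypot(*d[:2]), (-2.356-(np.arctan2(d[1],d[0])-p[2]))%(2*np.pi))
for n,uv,zz in [('fitting',z([(370,73)]),.035),('punch l',z([(425,80)]),.006),('punch r',z([(640,45)]),.006)]:
    w=c.ray(uv,zz)[0]; print(n,w,inv(p,w))
np.save('jig.npy',p);np.save('br.npy',b)
E
```

```text
jig [ 0.54041614 -0.17114721 -1.30582988] 
 [[-0.1 -0.2]
 [ 0.1 -0. ]
 [-0.3  0.2]
 [-0.2 -0.4]
 [ 0.5  0.6]
 [-0.3 -0.1]
 [ 0.1 -1.6]
 [ 0.4  1.4]]
br [ 0.48376112  0.00883509 -1.12813139] 
 [[-0.8 -0. ]
 [ 0.5 -0.6]
 [-0.6  0.1]
 [-0.2 -0.9]
 [ 0.8  0.8]
 [ 0.4  0.6]]
bracket in jig [-0.18853779 -0.00754463] 0.17769848931852983
gate 0.0808701274108068 0.17395923185823925
fitting [ 0.60413482 -0.06974438  0.035     ] [-0.08117755  0.08805003]
punch l [ 0.60569731 -0.09749602  0.006     ] [-0.05398523  0.08229048]
punch r [ 0.62279477 -0.19997572  0.006     ] [0.04939549 0.07195419]
```

```bash
cat >> h.py <<'E'
def togo(xy,z,yaw):
    """shift (cm, in present tool axes) and turn about tool z to reach tool at xy,z with tool x at world yaw, tool down"""
    o=get_obs(); T=rot(o['eef_rot']); x=T.as_matrix()[:,0]
    d=T.inv().apply(np.array([xy[0],xy[1],z])-o['eef_pos'])*100
    turn=-((yaw-np.arctan2(x[1],x[0])+np.pi)%(2*np.pi)-np.pi)
    print('t',round(o['time_s'],2),'pos',o['eef_pos'].round(4),'yaw',round(np.arctan2(x[1],x[0]),4),'tilt',T.as_matrix()[:2,2].round(3),'F',o['wrist_force'].round(1),'op',round(o['opening'],2))
    print('shift cm',d.round(2),'turn z',round(turn,3))
E
python3 - <<'E'
from h import *
b=np.load('br.npy'); print(P(b,[[-.095,0,0]])); togo(P(b,[[-.095,0,0]])[0,:2],.2,b[2]+np.pi)
E
python3 -m inch '[{"delta_pos":[-3.1,-2.8,0],"rotation":[0,0,0]},{"delta_pos":[-3.1,-2.8,0],"rotation":[0,0,0]},{"delta_pos":[-3.1,-2.8,0],"rotation":[0,0,0]},{"delta_pos":[-3.1,-2.8,0],"rotation":[0,0,0]},{"delta_pos":[-3.1,-2.8,0],"rotation":[0,0,0]},{"delta_pos":[-3.1,-2.8,0],"rotation":[0,0,0]},{"delta_pos":[-3.1,-2.8,0],"rotation":[0,0,0]},{"delta_pos":[-3.1,-2.8,0],"rotation":[0,0,0]},{"delta_pos":[-3.1,-2.8,0],"rotation":[0,0,0]},{"delta_pos":[-3.1,-2.8,0],"rotation":[0,0,0]}]' 3.0
```

```text
[[0.44306796 0.09467836 0.        ]]
t 0.2 pos [0.1525 0.5541 0.2307] yaw 2.8728 tilt [-0.    -0.001] F [ 0.6 -0.6  0. ] op 1.0
shift cm [-40.21 -36.57   3.1 ] turn z 0.859
time_s: 1.2
eef_pos: [0.3778, 0.2005, 0.2314]
eef_rot: [0.0, 0.134, 0.991, 0.0]
wrist_force: [-0.0, 0.7, -0.1]
opening: 0.352
```

```bash
python3 -m inch '[{"delta_pos":[0,0,0],"rotation":[0,0,0.1]},{"delta_pos":[0,0,0],"rotation":[0,0,0.1]},{"delta_pos":[0,0,0],"rotation":[0,0,0.1]},{"delta_pos":[0,0,0],"rotation":[0,0,0.1]},{"delta_pos":[0,0,0],"rotation":[0,0,0.1]},{"delta_pos":[0,0,0],"rotation":[0,0,0.1]},{"delta_pos":[0,0,0],"rotation":[0,0,0.1]},{"delta_pos":[0,0,0],"rotation":[0,0,0.1]},{"delta_pos":[0,0,0],"rotation":[0,0,0.05]}]'
python3 - <<'E'
from h import *
b=np.load('br.npy'); togo(P(b,[[-.095,0,0]])[0,:2],.2,b[2]+np.pi)
c=Cam('wrist'); cv2.imwrite('pics/w1.png',c.im); print(c.e,c.M[:,2])
E
```

```text
time_s: 2.1
eef_pos: [0.377, 0.2021, 0.2312]
eef_rot: [-0.0, 0.532, 0.847, -0.0]
wrist_force: [-0.5, 0.0, -0.3]
opening: 0.352
t 2.1 pos [0.377  0.2021 0.2312] yaw 2.0193 tilt [-0. -0.] F [-0.5  0.  -0.3] op 0.35
shift cm [-12.54   1.29   3.12] turn z 0.006
[0.34586038 0.26709597 0.3733146 ] [ 0.12283157 -0.25649811 -0.95870805]
```

View pics/w1.png

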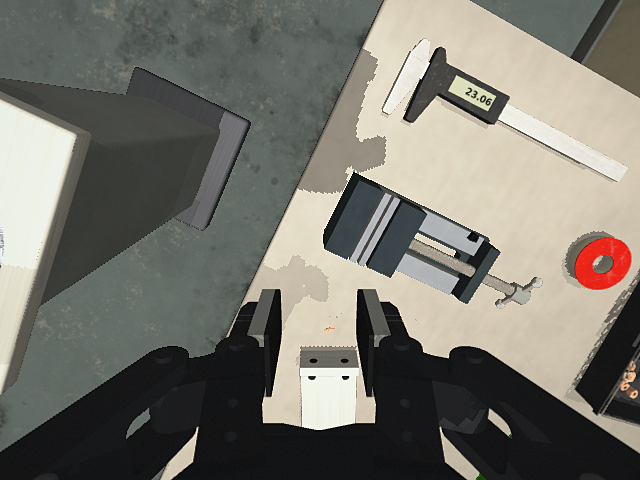

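The wrist view shows the bracket's lug centred between the fingers at about (328,365), consistent with the top-view fit. I'll move behind the tail and go down.

```bash
python3 -m inch '[{"delta_pos":[-3.1,0.3,0],"rotation":[0,0,0]},{"delta_pos":[-3.1,0.3,0],"rotation":[0,0,0]},{"delta_pos":[-3.1,0.3,0],"rotation":[0,0,0]},{"delta_pos":[-3.1,0.3,0],"rotation":[0,0,0]},{"delta_pos":[0,0,3],"rotation":[0,0,0]},{"delta_pos":[0,0,3],"rotation":[0,0,0]},{"delta_pos":[0,0,3],"rotation":[0,0,0]},{"delta_pos":[0,0,3],"rotation":[0,0,0]},{"delta_pos":[0,0,0],"rotation":[0,0,0]}]'
python3 - <<'E'
from h import *
b=np.load('br.npy'); togo(P(b,[[-.095,0,0]])[0,:2],.008,b[2]+np.pi)
c=Cam('wrist'); cv2.imwrite('pics/w2.png',c.im)
c=Cam('top'); cv2.imwrite('pics/t2.png',cv2.resize(c.im[190:310,270:440],None,fx=4.7,fy=4.7,interpolation=cv2.INTER_CUBIC))
E
```

```text
time_s: 3.05
eef_pos: [0.4387, 0.0958, 0.1076]
eef_rot: [-0.004, 0.53, 0.848, -0.002]
wrist_force: [-1.3, -0.0, -0.9]
opening: 0.348
t 3.05 pos [0.4387 0.0958 0.1076] yaw 2.0235 tilt [-0.008  0.   ] F [-1.3 -0.  -0.9] op 0.35
shift cm [-0.34  0.42  9.96] turn z 0.01
```

View pics/w2.png

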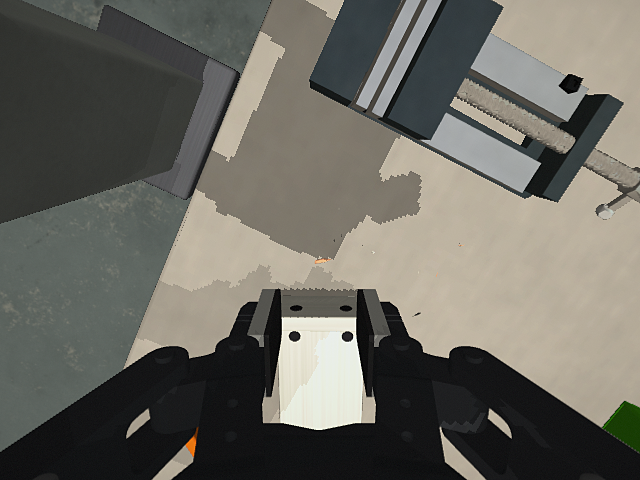

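View pics/t2.png

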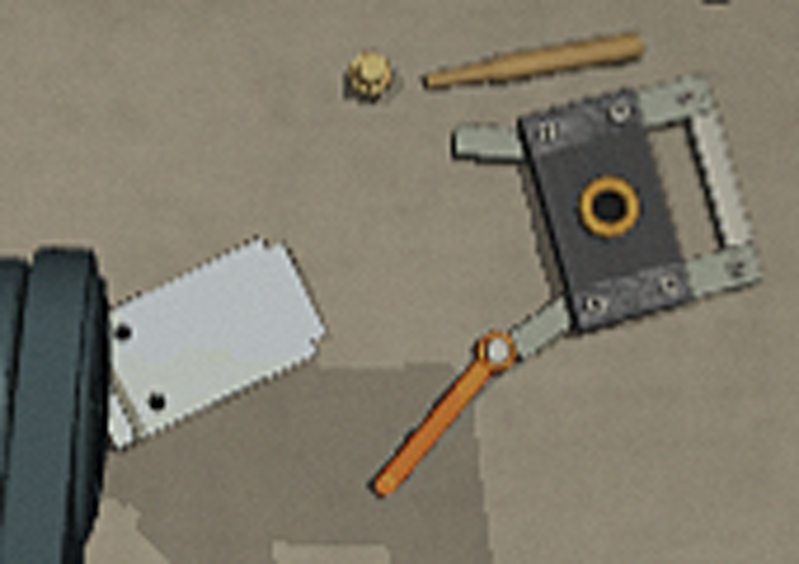

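The top view shows the bracket and jig unmoved. In the wrist view I'll overlay the projected fit to check tail clearance before going down.

Run:
```python
from h import *
b=np.load('br.npy'); togo(P(b,[[-.095,0,0]])[0,:2],.008,b[2]+np.pi)
c=Cam('wrist'); im=c.im
m=np.array([[-55,30,32],[-55,-30,32],[-45,-30,32],[-45,30,32],[-55,30,0],[-55,-30,0]])/1e3
for u in c.proj(P(b,m)): cv2.circle(im,tuple(int(x) for x in u),3,(0,0,255),1); print(u.round())
o=get_obs(); u=c.proj(o['eef_pos'])[0]; print('tcp',u)
cv2.circle(im,tuple(int(x) for x in u),4,(255,0,0),2)
cv2.imwrite('pics/w3.png',cv2.resize(im[230:450,200:440],None,fx=2.5,fy=2.5))
```

```text
t 3.15 pos [0.442  0.0958 0.1115] yaw 2.0234 tilt [-0.001  0.   ] F [-0.3 -0.7 -0.3] op 0.35
shift cm [-0.15  0.06 10.35] turn z 0.01
[367. 312.]
[270. 311.]
[271. 325.]
[366. 326.]
[362. 290.]
[276. 290.]
tcp [320.68507741 311.60019657]
```

View pics/w3.png

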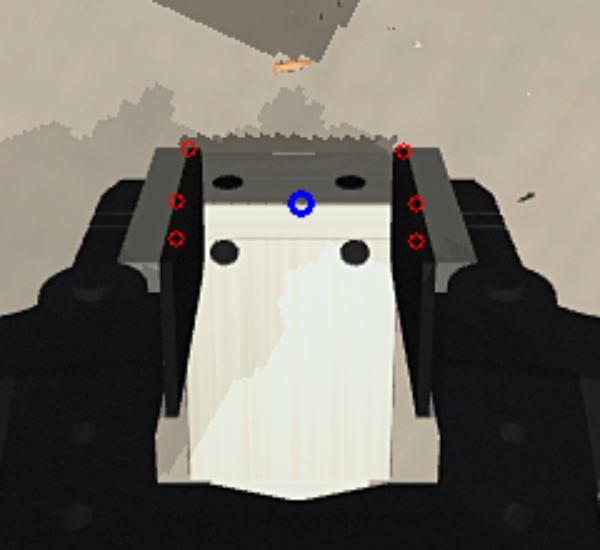

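The projected tail corners match the image, with the lug's bottom edge at y≈290 and its top edge at y≈311. I'll go down 38 mm behind the tail.

```bash
python3 -m inch '[{"delta_pos":[0,0,2.5],"rotation":[0,0,0.01]},{"delta_pos":[0,0,2.5],"rotation":[0,0,0]},{"delta_pos":[0,0,2.5],"rotation":[0,0,0]},{"delta_pos":[0,0,1.5],"rotation":[0,0,0]},{"delta_pos":[0,0,1.2],"rotation":[0,0,0]},{"delta_pos":[0,0,0],"rotation":[0,0,0]},{"delta_pos":[0,0,0],"rotation":[0,0,0]}]'
python3 - <<'E'
from h import *
b=np.load('br.npy'); togo(P(b,[[-.068,0,0]])[0,:2],.009,b[2]+np.pi)
E
```

```text
time_s: 3.9
eef_pos: [0.4432, 0.0958, 0.0103]
eef_rot: [0.001, 0.535, 0.845, 0.0]
wrist_force: [-0.2, 0.4, -0.0]
opening: 0.358
t 3.9 pos [0.4432 0.0958 0.0103] yaw 2.013 tilt [ 0.002 -0.   ] F [-0.2  0.4 -0. ] op 0.36
shift cm [-2.79 -0.06  0.14] turn z -0.0
```

```bash
python3 -m inch '[{"delta_pos":[-0.6,0,0],"rotation":[0,0,0]},{"delta_pos":[-0.6,0,0],"rotation":[0,0,0]},{"delta_pos":[-0.6,0,0],"rotation":[0,0,0]},{"delta_pos":[-0.4,0,0],"rotation":[0,0,0]},{"delta_pos":[-0.2,0,0],"rotation":[0,0,0]},{"delta_pos":[0,0,0],"rotation":[0,0,0]},{"delta_pos":[-0.1,0,0],"rotation":[0,0,0]},{"delta_pos":[-0.1,0,0],"rotation":[0,0,0]}]'
for i in 1; do python3 -m inch '[{"delta_pos":[-0.1,0,0],"rotation":[0,0,0]},{"delta_pos":[-0.1,0,0],"rotation":[0,0,0]},{"delta_pos":[-0.1,0,0],"rotation":[0,0,0]},{"delta_pos":[-0.1,0,0],"rotation":[0,0,0]}]'; done
python3 - <<'E'
from h import *
b=np.load('br.npy'); togo(P(b,[[-.066,0,0]])[0,:2],.009,b[2]+np.pi)
c=Cam('wrist'); cv2.imwrite('pics/w4.png',cv2.resize(c.im[230:450,200:440],None,fx=2.5,fy=2.5))
E
```

```text
time_s: 4.7
eef_pos: [0.4531, 0.0724, 0.0092]
eef_rot: [-0.0, 0.535, 0.845, -0.0]
wrist_force: [0.9, -0.4, 0.4]
opening: 0.353
time_s: 5.1
eef_pos: [0.455, 0.0686, 0.0093]
eef_rot: [0.0, 0.535, 0.845, -0.0]
wrist_force: [0.4, -1.0, 0.4]
opening: 0.35
t 5.1 pos [0.455  0.0686 0.0093] yaw 2.0128 tilt [ 0. -0.] F [ 0.4 -1.   0.4] op 0.35
shift cm [-0.03  0.04  0.03] turn z -0.001
```

View pics/w4.png

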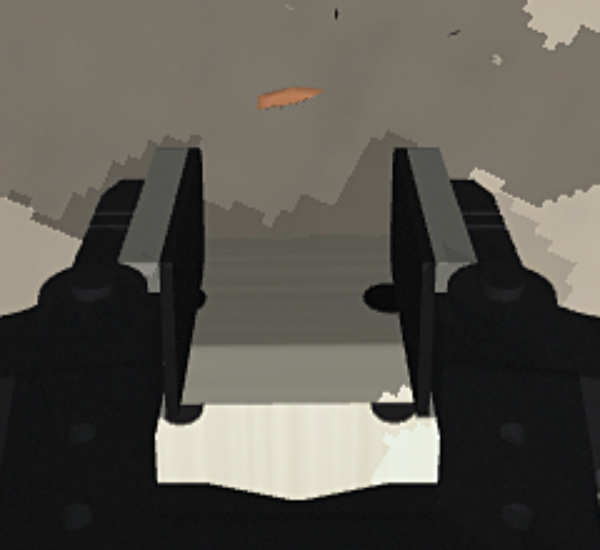

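The fingers are at the lug's tail face. I'll push gently along an arc that ends in line with the lane.

```bash
python3 -m inch '[{"delta_pos":[-0.3,0,0],"rotation":[0,0,0]},{"delta_pos":[-0.4,0,0],"rotation":[0,0,0]},{"delta_pos":[-0.5,0.06,0],"rotation":[0,0,0.011]},{"delta_pos":[-0.5,0.06,0],"rotation":[0,0,0.011]},{"delta_pos":[-0.5,0.06,0],"rotation":[0,0,0.011]},{"delta_pos":[-0.5,0.06,0],"rotation":[0,0,0.011]},{"delta_pos":[-0.5,0.06,0],"rotation":[0,0,0.011]},{"delta_pos":[-0.5,0.06,0],"rotation":[0,0,0.011]}]'
python3 - <<'E'
from h import *
j=np.load('jig.npy'); togo(P(j,[[-.2,0,0]])[0,:2],.009,j[2]+np.pi); print(inv(j,get_obs()['eef_pos']))
c=Cam('top'); cv2.imwrite('pics/t5.png',cv2.resize(c.im[190:310,270:440],None,fx=4.7,fy=4.7,interpolation=cv2.INTER_CUBIC))
E
```

```text
time_s: 5.95
eef_pos: [0.4735, 0.0359, 0.0092]
eef_rot: [-0.0, 0.563, 0.827, -0.0]
wrist_force: [0.2, 1.9, -0.2]
opening: 0.345
t 5.95 pos [0.4735 0.0359 0.0092] yaw 1.9458 tilt [-0. -0.] F [ 0.2  1.9 -0.2] op 0.35
shift cm [-1.83  0.84  0.02] turn z 0.11
[-0.21732024 -0.0103289 ]
```

View pics/t5.png

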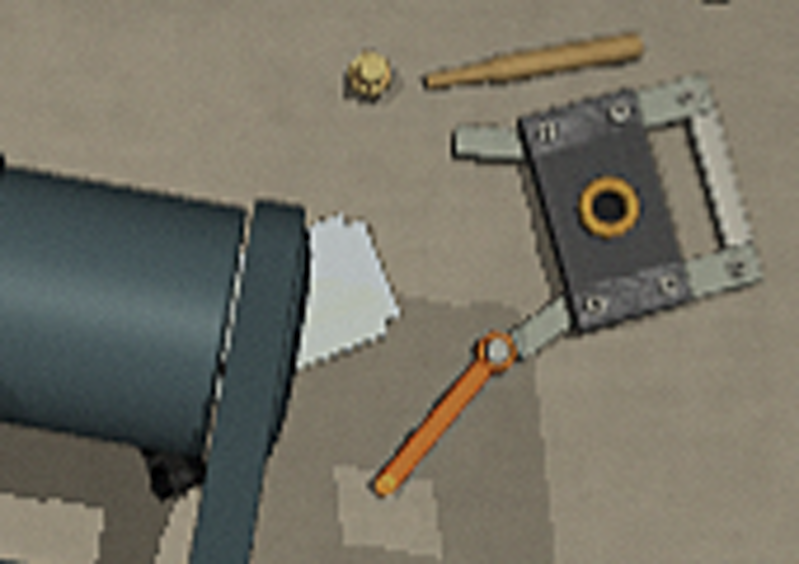

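```bash
cat >> h.py <<'E'
def nosefit(c,l,x0,jig,s=4.7,off=(270,190)):
    u=(np.array(l,float)+.5)/s-.5+np.array(off)
    bm=np.array([[45,30,12],[55,24,12],[55,-24,12],[45,-30,12]])/1e3
    b,r=fit([c],[bm],[u],x0); print('br in jig',inv(jig,b).round(4),'yaw',round(b[2]-jig[2],4),'nose',inv(jig,P(b,[[.055,0,0]])[0]).round(4),'res',r.round(1).tolist()); return b
E
python3 - <<'E'
from h import *
j=np.load('jig.npy'); c=Cam('top')
nosefit(c,[(341,213),(365,222),(399,312),(387,335)],[.5,-.02,-1.2],j)
E
```

```text
br in jig [-0.1521 -0.0029] yaw 0.0893 nose [-0.0974  0.0021] res [[-0.2, 0.2], [-0.0, -0.8], [0.5, 0.6], [-0.3, -0.1]]
```

The nose corners at about (341,213), (365,222), (399,312) and (387,335) fit the plan within 1 mm. I'll continue the arc.

```bash
python3 -m inch '[{"delta_pos":[-0.5,0.06,0],"rotation":[0,0,0.011]},{"delta_pos":[-0.5,0.06,0],"rotation":[0,0,0.011]},{"delta_pos":[-0.5,0.06,0],"rotation":[0,0,0.011]},{"delta_pos":[-0.5,0.06,0],"rotation":[0,0,0.011]},{"delta_pos":[-0.5,0.06,0],"rotation":[0,0,0.011]},{"delta_pos":[-0.5,0.06,0],"rotation":[0,0,0.011]},{"delta_pos":[-0.5,0.06,0],"rotation":[0,0,0.011]},{"delta_pos":[-0.5,0.06,0],"rotation":[0,0,0.011]},{"delta_pos":[-0.5,0.06,0],"rotation":[0,0,0.011]}]'
python3 - <<'E'
from h import *
j=np.load('jig.npy'); togo(P(j,[[-.15,0,0]])[0,:2],.009,j[2]+np.pi); print(inv(j,get_obs()['eef_pos']))
c=Cam('top'); cv2.imwrite('pics/t6.png',cv2.resize(c.im[190:310,270:440],None,fx=4.7,fy=4.7,interpolation=cv2.INTER_CUBIC))
c=Cam('wrist'); cv2.imwrite('pics/w6.png',c.im)
E
```

```text
time_s: 6.95
eef_pos: [0.4933, -0.0048, 0.0093]
eef_rot: [-0.0, 0.603, 0.798, -0.0]
wrist_force: [-0.7, 1.0, -0.7]
opening: 0.355
t 6.95 pos [ 0.4933 -0.0048  0.0093] yaw 1.8469 tilt [-0. -0.] F [-0.7  1.  -0.7] op 0.35
shift cm [-2.29  0.17  0.03] turn z 0.011
[-0.17286735 -0.0019396 ]
```

View pics/t6.png

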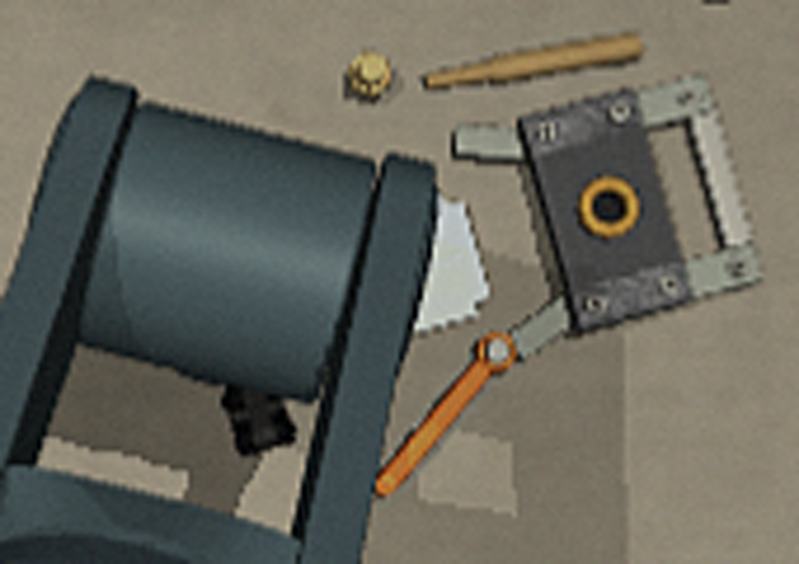

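View pics/w6.png

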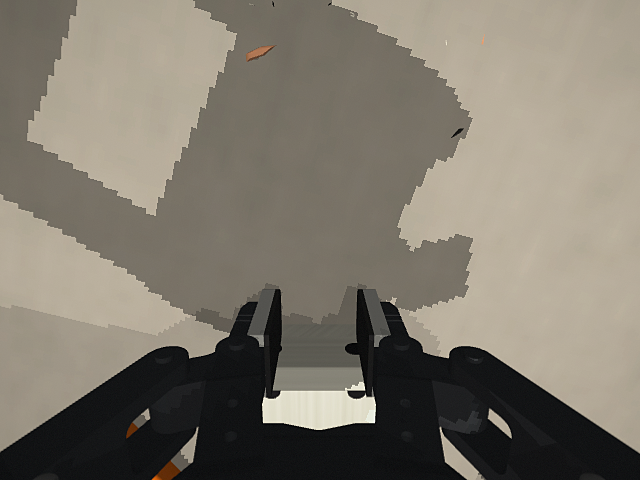

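Run:
```python
from h import *
j=np.load('jig.npy'); c=Cam('top')
nosefit(c,[(438,193),(463,202),(490,293),(478,318)],[.5,-.05,-1.2],j)
```

```text
br in jig [-0.1075 -0.003 ] yaw 0.0297 nose [-0.0525 -0.0014] res [[-0.0, 0.1], [-0.2, -0.5], [0.6, 1.0], [-0.3, -0.4]]
```

The nose is at (-52, -1.4) mm in the jig frame, which puts it at the mouth of the lane. I'll go in slowly and watch the force.

```bash
python3 -m inch '[{"delta_pos":[-0.5,0.03,0],"rotation":[0,0,0.006]},{"delta_pos":[-0.5,0.03,0],"rotation":[0,0,0.006]},{"delta_pos":[-0.5,0.03,0],"rotation":[0,0,0.006]},{"delta_pos":[-0.5,0.03,0],"rotation":[0,0,0.003]},{"delta_pos":[-0.4,0.0,0],"rotation":[0,0,0]},{"delta_pos":[-0.4,0,0],"rotation":[0,0,0]},{"delta_pos":[-0.4,0,0],"rotation":[0,0,0]}]'
python3 - <<'E'
from h import *
j=np.load('jig.npy'); togo(P(j,[[-.15,0,0]])[0,:2],.009,j[2]+np.pi); print(inv(j,get_obs()['eef_pos']))
c=Cam('top'); cv2.imwrite('pics/t7.png',cv2.resize(c.im[190:310,270:440],None,fx=4.7,fy=4.7,interpolation=cv2.INTER_CUBIC))
c=Cam('scene'); cv2.imwrite('pics/s7.png',cv2.resize(c.im[220:350,250:430],None,fx=4,fy=4,interpolation=cv2.INTER_CUBIC))
E
```

```text
time_s: 7.8
eef_pos: [0.5027, -0.0353, 0.0093]
eef_rot: [-0.0, 0.611, 0.792, 0.0]
wrist_force: [-1.6, 2.3, 1.4]
opening: 0.348
t 7.8 pos [ 0.5027 -0.0353  0.0093] yaw 1.8267 tilt [-0.  0.] F [-1.6  2.3  1.4] op 0.35
shift cm [0.9  0.08 0.03] turn z -0.009
[-0.14097988 -0.00085817]
```

View pics/t7.png

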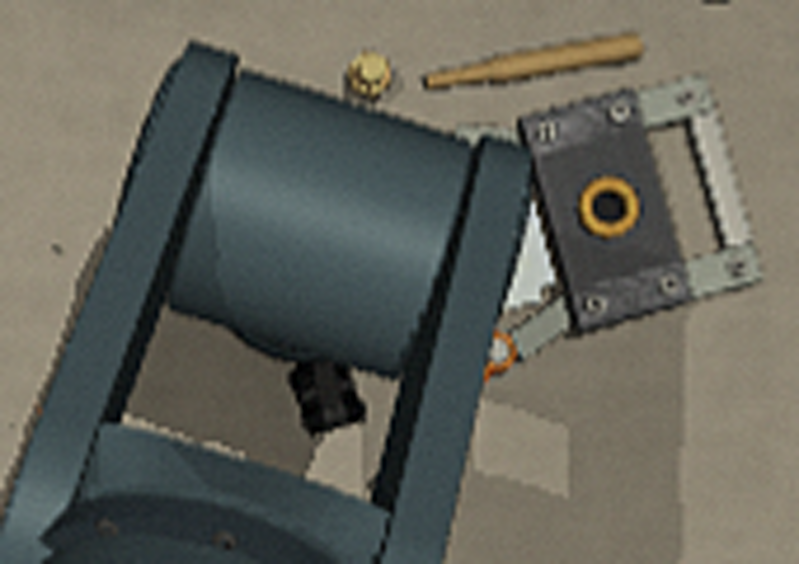

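View pics/s7.png

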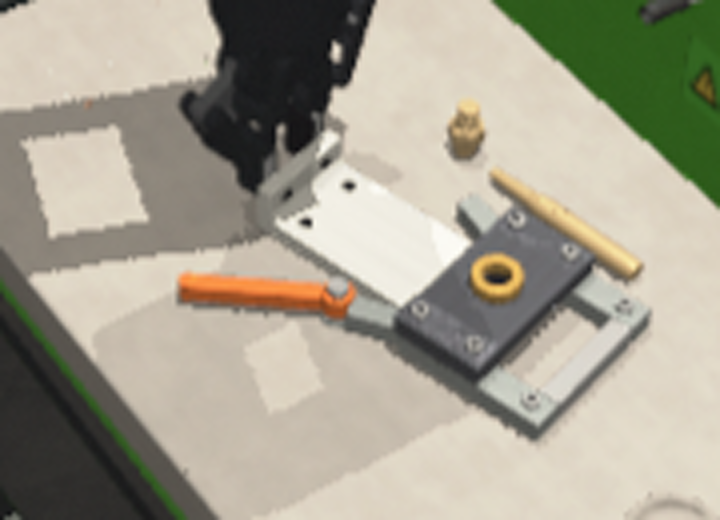

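The scene view shows the nose about to go under the bridge, centred and straight. I'll continue in short pushes.

```bash
python3 -m inch '[{"delta_pos":[-0.4,0.02,0],"rotation":[0,0,-0.004]},{"delta_pos":[-0.4,0.02,0],"rotation":[0,0,-0.004]},{"delta_pos":[-0.4,0.02,0],"rotation":[0,0,0]},{"delta_pos":[-0.4,0,0],"rotation":[0,0,0]},{"delta_pos":[-0.4,0,0],"rotation":[0,0,0]}]'
python3 - <<'E'
from h import *
j=np.load('jig.npy'); togo(P(j,[[-.061,0,0]])[0,:2],.009,j[2]+np.pi); print(inv(j,get_obs()['eef_pos']))
E
```

```text
time_s: 8.4
eef_pos: [0.5084, -0.0545, 0.0092]
eef_rot: [-0.0, 0.608, 0.794, -0.0]
wrist_force: [-0.5, 1.7, 0.5]
opening: 0.352
t 8.4 pos [ 0.5084 -0.0545  0.0092] yaw 1.8348 tilt [-0. -0.] F [-0.5  1.7  0.5] op 0.35
shift cm [-5.99  0.04  0.02] turn z -0.001
[-0.1209375  -0.00030776]
```

```bash
python3 -m inch '[{"delta_pos":[-0.4,0,0],"rotation":[0,0,0]},{"delta_pos":[-0.4,0,0],"rotation":[0,0,0]},{"delta_pos":[-0.4,0,0],"rotation":[0,0,0]},{"delta_pos":[-0.4,0,0],"rotation":[0,0,0]},{"delta_pos":[-0.4,0,0],"rotation":[0,0,0]}]'
python3 - <<'E'
from h import *
j=np.load('jig.npy'); togo(P(j,[[-.061,0,0]])[0,:2],.009,j[2]+np.pi); print(inv(j,get_obs()['eef_pos']))
c=Cam('scene'); cv2.imwrite('pics/s8.png',cv2.resize(c.im[220:350,250:430],None,fx=4,fy=4,interpolation=cv2.INTER_CUBIC))
E
```

```text
time_s: 8.9
eef_pos: [0.5136, -0.0738, 0.0093]
eef_rot: [-0.0, 0.608, 0.794, -0.0]
wrist_force: [-0.2, 1.9, -0.5]
opening: 0.349
t 8.9 pos [ 0.5136 -0.0738  0.0093] yaw 1.8348 tilt [-0. -0.] F [-0.2  1.9 -0.5] op 0.35
shift cm [-4.    0.04  0.03] turn z -0.001
[-0.10096809 -0.00034448]
```

View pics/s8.png

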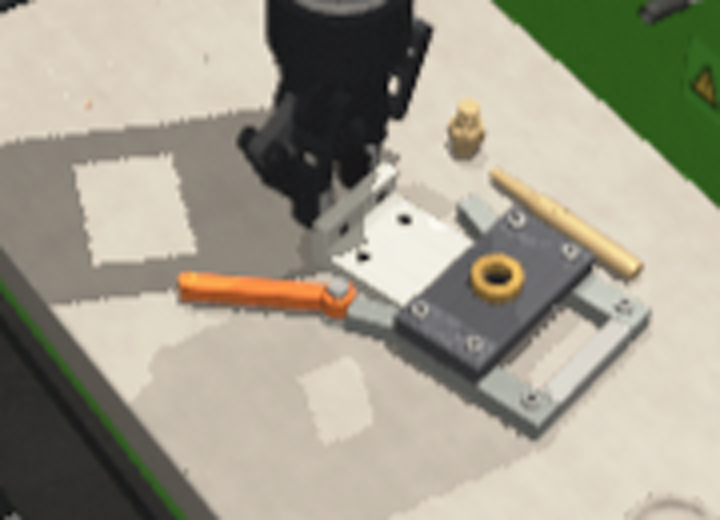

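```bash
python3 -m inch '[{"delta_pos":[-0.4,0,0],"rotation":[0,0,0]},{"delta_pos":[-0.4,0,0],"rotation":[0,0,0]},{"delta_pos":[-0.4,0,0],"rotation":[0,0,0]},{"delta_pos":[-0.4,0,0],"rotation":[0,0,0]},{"delta_pos":[-0.4,0,0],"rotation":[0,0,0]}]'
python3 -m inch '[{"delta_pos":[-0.3,0,0],"rotation":[0,0,0]},{"delta_pos":[-0.3,0,0],"rotation":[0,0,0]},{"delta_pos":[-0.3,0,0],"rotation":[0,0,0]},{"delta_pos":[-0.3,0,0],"rotation":[0,0,0]}]'
python3 - <<'E'
from h import *
j=np.load('jig.npy'); togo(P(j,[[-.061,0,0]])[0,:2],.009,j[2]+np.pi); print(inv(j,get_obs()['eef_pos']))
E
```

```text
time_s: 9.45
eef_pos: [0.5189, -0.0931, 0.0093]
eef_rot: [0.0, 0.608, 0.794, 0.0]
wrist_force: [-0.3, 2.5, 1.2]
opening: 0.349
time_s: 9.85
eef_pos: [0.522, -0.1045, 0.0093]
eef_rot: [-0.0, 0.608, 0.794, 0.0]
wrist_force: [-1.1, 1.6, 0.7]
opening: 0.349
t 9.85 pos [ 0.522  -0.1045  0.0093] yaw 1.8349 tilt [-0.  0.] F [-1.1  1.6  0.7] op 0.35
shift cm [-0.81  0.04  0.03] turn z -0.001
[-0.06911404 -0.00034817]
```

```bash
python3 -m inch '[{"delta_pos":[-0.2,0,0],"rotation":[0,0,0]},{"delta_pos":[-0.2,0,0],"rotation":[0,0,0]}]'
python3 - <<'E'
from h import *
j=np.load('jig.npy'); togo(P(j,[[-.061,0,0]])[0,:2],.009,j[2]+np.pi); print(inv(j,get_obs()['eef_pos']))
c=Cam('scene'); cv2.imwrite('pics/s9.png',cv2.resize(c.im[220:350,250:430],None,fx=4,fy=4,interpolation=cv2.INTER_CUBIC))
c=Cam('top'); cv2.imwrite('pics/t9.png',cv2.resize(c.im[190:310,270:440],None,fx=4.7,fy=4.7,interpolation=cv2.INTER_CUBIC))
E
```

```text
time_s: 10.05
eef_pos: [0.523, -0.1083, 0.0093]
eef_rot: [-0.0, 0.608, 0.794, 0.0]
wrist_force: [-0.2, 2.9, 1.8]
opening: 0.349
t 10.05 pos [ 0.523  -0.1083  0.0093] yaw 1.8348 tilt [-0.  0.] F [-0.2  2.9  1.8] op 0.35
shift cm [-0.42  0.04  0.03] turn z -0.001
[-0.0651784  -0.00037004]
```

View pics/s9.png

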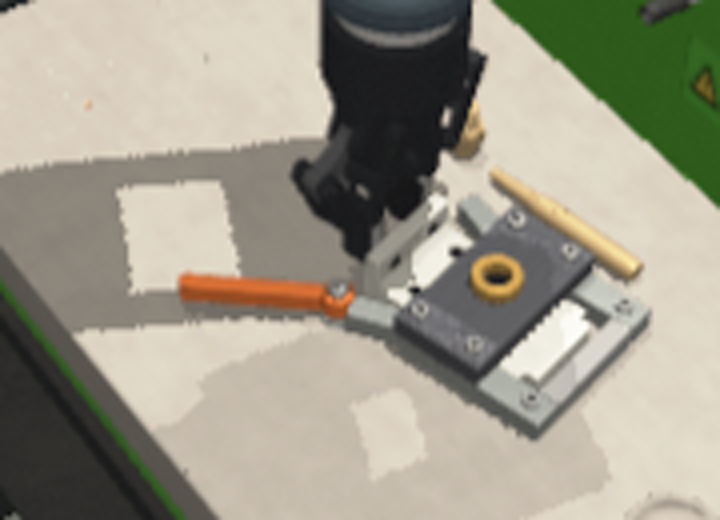

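View pics/t9.png

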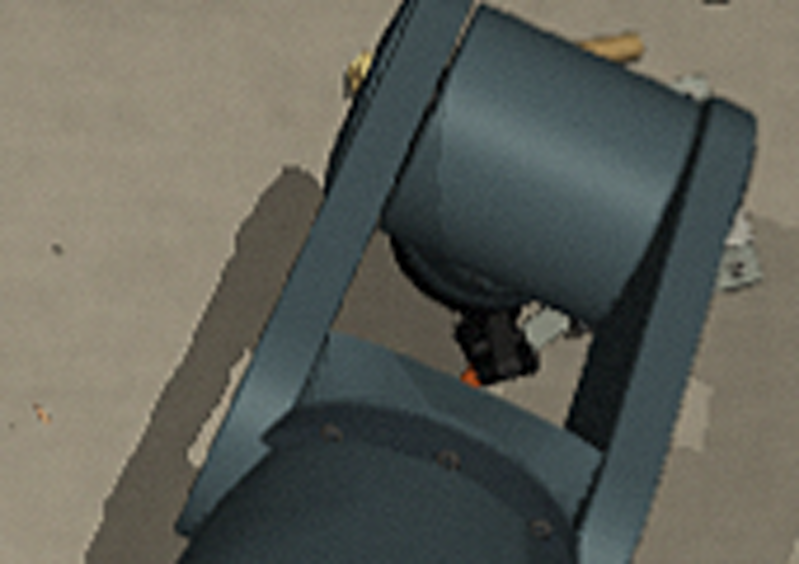

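The scene view shows the nose past the bridge with a thin gap left to the end stop, at about (560,350). I'll creep forward until the force rises.

```bash
python3 -m inch '[{"delta_pos":[-0.1,0,0],"rotation":[0,0,0]},{"delta_pos":[-0.1,0,0],"rotation":[0,0,0]}]'; python3 -m inch '[{"delta_pos":[-0.1,0,0],"rotation":[0,0,0]}]';python3 -m inch '[{"delta_pos":[-0.1,0,0],"rotation":[0,0,0]}]'
python3 - <<'E'
from h import *
j=np.load('jig.npy'); print(inv(j,get_obs()['eef_pos']))
E
```

```text
time_s: 10.35
eef_pos: [0.5235, -0.11, 0.0093]
eef_rot: [-0.0, 0.608, 0.794, 0.0]
wrist_force: [-1.2, 2.3, 0.9]
opening: 0.353
time_s: 10.45
eef_pos: [0.5238, -0.111, 0.0093]
eef_rot: [-0.0, 0.608, 0.794, 0.0]
wrist_force: [-0.8, 2.4, 2.5]
opening: 0.354
time_s: 10.55
eef_pos: [0.524, -0.112, 0.0093]
eef_rot: [-0.0, 0.608, 0.794, 0.0]
wrist_force: [-0.4, 3.0, 1.9]
opening: 0.352
[-0.06134488 -0.00034971]
```

```bash
for i in 1; do python3 -m inch '[{"delta_pos":[-0.1,0,0],"rotation":[0,0,0]}]'; done;  python3 -m inch '[{"delta_pos":[-0.1,0,0],"rotation":[0,0,0]}]'
python3 - <<'E'
from h import *
j=np.load('jig.npy'); print(inv(j,get_obs()['eef_pos']))
c=Cam('scene'); cv2.imwrite('pics/s10.png',cv2.resize(c.im[220:350,250:430],None,fx=4,fy=4,interpolation=cv2.INTER_CUBIC))
E
```

```text
time_s: 10.65
eef_pos: [0.5243, -0.1131, 0.0093]
eef_rot: [0.0, 0.608, 0.794, 0.0]
wrist_force: [0.1, 2.6, 2.2]
opening: 0.35
time_s: 10.75
eef_pos: [0.5245, -0.1137, 0.0093]
eef_rot: [-0.0, 0.608, 0.794, 0.0]
wrist_force: [-0.9, 8.1, 4.7]
opening: 0.35
[-0.05962275 -0.00035321]
```

View pics/s10.png

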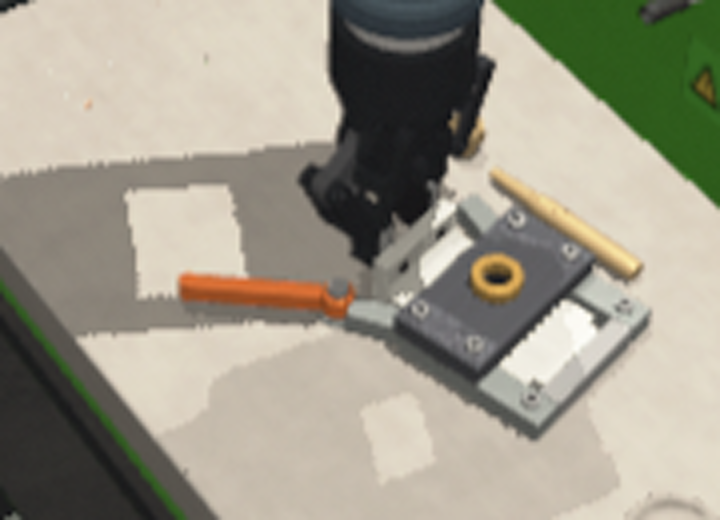

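The force is rising and the gap to the stop is gone. I'll press 1 mm more and hold 0.3 s, then back off.

```bash
python3 -m inch '[{"delta_pos":[-0.1,0,0],"rotation":[0,0,0]},{"delta_pos":[0,0,0],"rotation":[0,0,0]},{"delta_pos":[0,0,0],"rotation":[0,0,0]},{"delta_pos":[0,0,0],"rotation":[0,0,0]}]'
python3 - <<'E'
from h import *
j=np.load('jig.npy'); togo(P(j,[[-.130,0,0]])[0,:2],.12,j[2]+np.pi); print(inv(j,get_obs()['eef_pos']))
E
```

```text
time_s: 11.2
eef_pos: [0.5244, -0.1137, 0.0093]
eef_rot: [-0.001, 0.608, 0.794, 0.001]
wrist_force: [-1.3, 7.8, 4.9]
opening: 0.349
t 11.2 pos [ 0.5244 -0.1137  0.0093] yaw 1.8348 tilt [-0.001  0.002] F [-1.3  7.8  4.9] op 0.35
shift cm [  7.06   0.03 -11.06] turn z -0.001
[-0.05964373 -0.0003727 ]
```

The arm stopped with the tail near x ≈ -49 mm in the jig frame, which matches home. I'll back off and go up to inspect.

```bash
python3 -m inch '[{"delta_pos":[0.4,0,0],"rotation":[0,0,0]},{"delta_pos":[0.6,0,0],"rotation":[0,0,0]},{"delta_pos":[2,0,0],"rotation":[0,0,0]},{"delta_pos":[2,0,0],"rotation":[0,0,0]},{"delta_pos":[2,0,0],"rotation":[0,0,0]},{"delta_pos":[1,0,-4],"rotation":[0,0,0]},{"delta_pos":[0,0,-4],"rotation":[0,0,0]},{"delta_pos":[0,0,-4],"rotation":[0,0,0]},{"delta_pos":[3,0,0],"rotation":[0,0,0]},{"delta_pos":[3,0,0],"rotation":[0,0,0]}]' 0
python3 -m inch '[{"delta_pos":[4,0,0],"rotation":[0,0,0]},{"delta_pos":[4,0,0],"rotation":[0,0,0]},{"delta_pos":[0,0,0],"rotation":[0,0,0]}]'
python3 - <<'E'
from h import *
c=Cam('scene'); cv2.imwrite('pics/s11.png',cv2.resize(c.im[220:350,250:430],None,fx=4,fy=4,interpolation=cv2.INTER_CUBIC))
c=Cam('top'); cv2.imwrite('pics/t11.png',cv2.resize(c.im[190:310,270:440],None,fx=4.7,fy=4.7,interpolation=cv2.INTER_CUBIC))
E
```

```text
time_s: 12.2
eef_pos: [0.4896, 0.0199, 0.1313]
eef_rot: [0.002, 0.609, 0.793, 0.001]
wrist_force: [-0.3, 0.1, -0.4]
opening: -0.004
time_s: 12.5
eef_pos: [0.4657, 0.1008, 0.1291]
eef_rot: [-0.0, 0.606, 0.795, 0.0]
wrist_force: [-0.3, -0.3, -0.7]
opening: -0.002
```

View pics/s11.png

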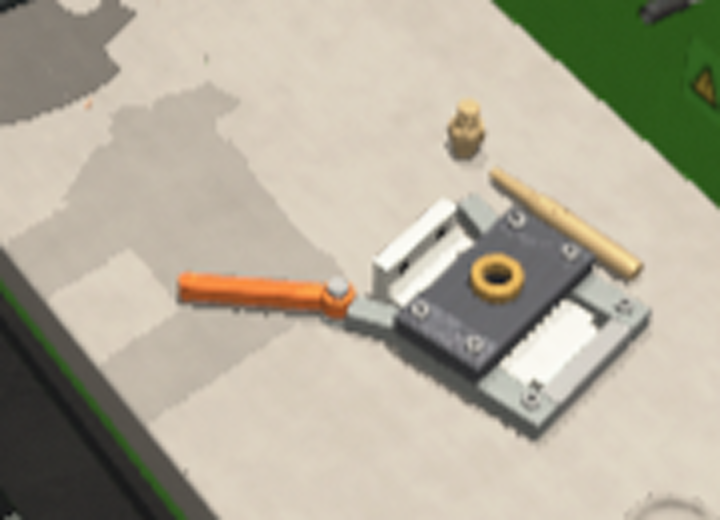

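View pics/t11.png

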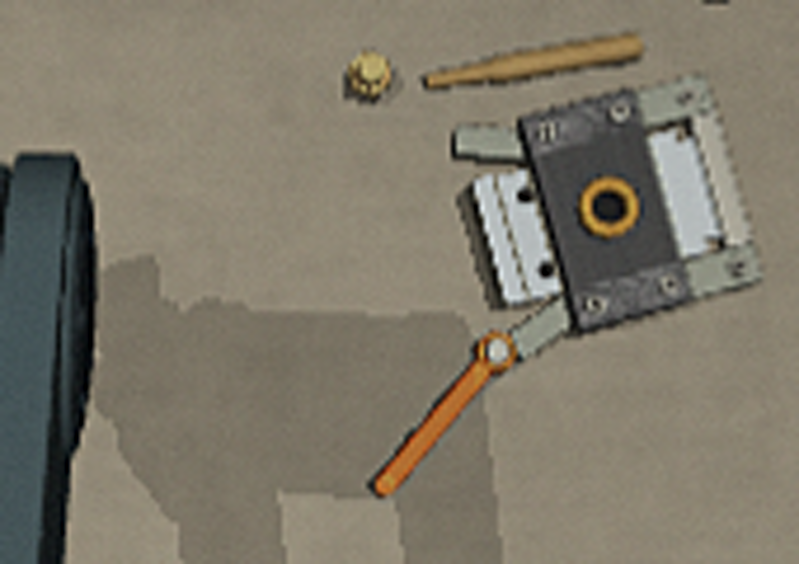

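The bracket is home: in both views the nose is flush against the stop, with its corners at about (690,130) and (715,245) in the top crop. The gate is still open. I'll check the pose in numbers and plan the approach to the outer side of the gate.

```bash
cat >> h.py <<'E'
def gpose(val,r,off,j):
    """tool xy, yaw for pushing gate at value val"""
    phi=-2.356-val; pin=np.array([-.058,-.05]); e=np.array([np.cos(phi),np.sin(phi)]); t=np.array([np.cos(phi-np.pi/2),np.sin(phi-np.pi/2)])
    return P(j,[[*(pin+r*e-off*t),0]])[0,:2], phi+j[2]
def gaterel(val,j):
    o=get_obs(); q=inv(j,o['eef_pos'])-np.array([-.058,-.05]); phi=-2.356-val
    e=np.array([np.cos(phi),np.sin(phi)]); t=np.array([np.cos(phi-np.pi/2),np.sin(phi-np.pi/2)]); print('r',q@e,'off',-q@t)
E
python3 - <<'E'
from h import *
j=np.load('jig.npy'); c=Cam('top')
u=(np.array([(475,183),(505,305),(523,298) ][:2],float)+.5)/4.7-.5+np.array([270,190])
w=c.ray(u,.032); a,b=inv(j,w[0]),inv(j,w[1]); print(a,b,'yaw',np.arctan2(-(a-b)[0],(a-b)[1]))
xy,yaw=gpose(.17,.06,.042,j); print(xy,yaw%6.283); togo(xy,.13,yaw)
E
```

```text
[-0.04798381  0.02673023] [-0.04996338 -0.03087633] yaw -0.034350233088434705
[ 0.40396428 -0.12244796] 2.451170118286492
t 12.65 pos [0.4678 0.0971 0.1295] yaw 1.8357 tilt [ 0.001 -0.001] F [-0.2 -0.6  0.9] op -0.0
shift cm [-19.52 -11.9   -0.04] turn z -0.616
```

```bash
python3 -m inch '[{"delta_pos":[-3.3,-2,0],"rotation":[0,0,0]},{"delta_pos":[-3.3,-2,0],"rotation":[0,0,0]},{"delta_pos":[-3.3,-2,0],"rotation":[0,0,0]},{"delta_pos":[-3.3,-2,0],"rotation":[0,0,0]},{"delta_pos":[-3.3,-2,0],"rotation":[0,0,0]},{"delta_pos":[-3.0,-1.9,0],"rotation":[0,0,0]}]'
python3 -m inch '[{"delta_pos":[0,0,0],"rotation":[0,0,-0.088]},{"delta_pos":[0,0,0],"rotation":[0,0,-0.088]},{"delta_pos":[0,0,0],"rotation":[0,0,-0.088]},{"delta_pos":[0,0,0],"rotation":[0,0,-0.088]},{"delta_pos":[0,0,0],"rotation":[0,0,-0.088]},{"delta_pos":[0,0,0],"rotation":[0,0,-0.088]},{"delta_pos":[0,0,0],"rotation":[0,0,-0.088]},{"delta_pos":[0,0,0],"rotation":[0,0,0]},{"delta_pos":[0,0,0],"rotation":[0,0,0]}]'
python3 - <<'E'
from h import *
j=np.load('jig.npy')
xy,yaw=gpose(.17,.06,.042,j); togo(xy,.008,yaw)
c=Cam('wrist'); cv2.imwrite('pics/w12.png',c.im)
E
```

```text
time_s: 13.25
eef_pos: [0.4028, -0.1252, 0.1296]
eef_rot: [0.001, 0.609, 0.793, -0.0]
wrist_force: [0.9, -1.0, -0.3]
opening: -0.003
time_s: 14.15
eef_pos: [0.4033, -0.1229, 0.1293]
eef_rot: [0.0, 0.34, 0.94, -0.0]
wrist_force: [0.3, 0.3, -0.2]
opening: 0.003
t 14.15 pos [ 0.4033 -0.1229  0.1293] yaw 2.4469 tilt [ 0. -0.] F [ 0.3  0.3 -0.2] op 0.0
shift cm [-1.000e-02  8.000e-02  1.213e+01] turn z -0.004
```

View pics/w12.png

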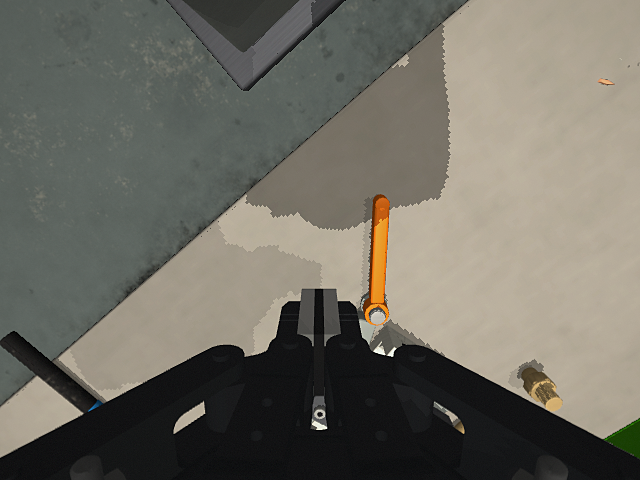

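The wrist view shows the gate bar running from (380,200) to its pin at (376,313), parallel to the tool x axis. The fingers are clear to its left. I'll go down.

```bash
python3 - <<'E'
from h import *
j=np.load('jig.npy'); c=Cam('wrist'); w=c.ray([(376,315)],.023)[0]; print('pin in jig',inv(j,w)); w2=c.ray([(381,200)],.018)[0]; print('tip',inv(j,w2)); d=inv(j,w2)-inv(j,w); print('val',(-2.356-np.arctan2(d[1],d[0]))%6.283)
E
python3 -m inch '[{"delta_pos":[0,0,3],"rotation":[0,0,0]},{"delta_pos":[0,0,3],"rotation":[0,0,0]},{"delta_pos":[0,0,3],"rotation":[0,0,0]},{"delta_pos":[0,0,2],"rotation":[0,0,0]},{"delta_pos":[0,0,1.1],"rotation":[0,0,0]},{"delta_pos":[0,0,0],"rotation":[0,0,0]},{"delta_pos":[0,0,0],"rotation":[0,0,0]}]'
python3 - <<'E'
from h import *
j=np.load('jig.npy')
xy,yaw=gpose(.17,.06,.0195,j); togo(xy,.008,yaw); gaterel(.17,j)
E
```

```text
pin in jig [-0.05806536 -0.05338347]
tip [-0.12438834 -0.09920567]
val 0.18100372755106608
time_s: 14.95
eef_pos: [0.4039, -0.1222, 0.0088]
eef_rot: [0.0, 0.339, 0.941, -0.0]
wrist_force: [0.4, 0.5, -0.4]
opening: 0.0
t 14.95 pos [ 0.4039 -0.1222  0.0088] yaw 2.4503 tilt [ 0.001 -0.   ] F [ 0.4  0.5 -0.4] op 0.0
shift cm [-0.02  2.24  0.08] turn z -0.001
r 0.060205968827440254 off 0.04190748788997257
```

Measured gate value is about 0.18. I'll make contact, then swing the gate along the arc.

```bash
python3 -m inch '[{"delta_pos":[0,0.6,0],"rotation":[0,0,0]},{"delta_pos":[0,0.6,0],"rotation":[0,0,0]},{"delta_pos":[0,0.5,0],"rotation":[0,0,0]},{"delta_pos":[0,0.3,0],"rotation":[0,0,0]},{"delta_pos":[0,0.2,0],"rotation":[0,0,0]},{"delta_pos":[0.17,0.61,0],"rotation":[0,0,0.1]},{"delta_pos":[0.17,0.61,0],"rotation":[0,0,0.1]},{"delta_pos":[0.17,0.61,0],"rotation":[0,0,0.1]},{"delta_pos":[0.17,0.61,0],"rotation":[0,0,0.1]}]'
python3 - <<'E'
from h import *
j=np.load('jig.npy'); xy,yaw=gpose(.57,.06,.0195,j); togo(xy,.008,yaw); gaterel(.57,j)
c=Cam('scene'); cv2.imwrite('pics/s13.png',cv2.resize(c.im[200:350,220:430],None,fx=3.8,fy=3.8,interpolation=cv2.INTER_CUBIC))
E
```

```text
time_s: 15.85
eef_pos: [0.4312, -0.0838, 0.0084]
eef_rot: [0.0, 0.52, 0.854, -0.0]
wrist_force: [-0.8, -1.0, 0.8]
opening: 0.001
t 15.85 pos [ 0.4312 -0.0838  0.0084] yaw 2.0468 tilt [ 0.    -0.001] F [-0.8 -1.   0.8] op 0.0
shift cm [-0.06  0.05  0.04] turn z -0.005
r 0.06064280806608052 off 0.0200341498589352
```

View pics/s13.png

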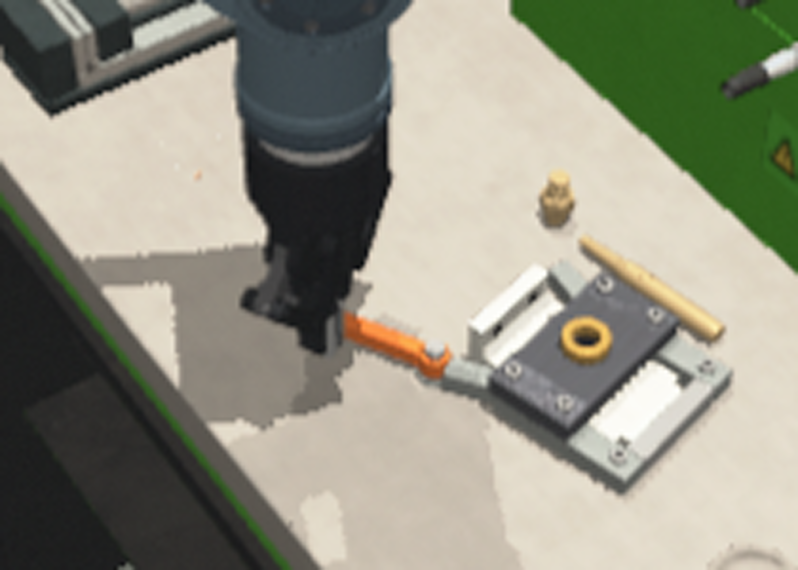

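The gate is swinging at about 0.57 rad, with the fingers beside the bar at about (335,330). I'll continue.

```bash
python3 -m inch '[{"delta_pos":[0.15,0.61,0],"rotation":[0,0,0.1]},{"delta_pos":[0.16,0.61,0],"rotation":[0,0,0.1]},{"delta_pos":[0.16,0.61,0],"rotation":[0,0,0.1]},{"delta_pos":[0.17,0.61,0],"rotation":[0,0,0.1]},{"delta_pos":[0.17,0.61,0],"rotation":[0,0,0.1]},{"delta_pos":[0.17,0.61,0],"rotation":[0,0,0.1]},{"delta_pos":[0.17,0.61,0],"rotation":[0,0,0.1]},{"delta_pos":[0.17,0.61,0],"rotation":[0,0,0.1]}]'
python3 - <<'E'
from h import *
j=np.load('jig.npy'); xy,yaw=gpose(1.37,.06,.0195,j); togo(xy,.008,yaw); gaterel(1.37,j)
c=Cam('scene'); cv2.imwrite('pics/s14.png',cv2.resize(c.im[200:350,220:430],None,fx=3.8,fy=3.8,interpolation=cv2.INTER_CUBIC))
E
```

```text
time_s: 16.7
eef_pos: [0.4763, -0.0647, 0.0082]
eef_rot: [-0.0, 0.811, 0.585, -0.0]
wrist_force: [-1.3, 0.4, 0.9]
opening: 0.002
t 16.7 pos [ 0.4763 -0.0647  0.0082] yaw 1.2489 tilt [-0.001  0.   ] F [-1.3  0.4  0.9] op 0.0
shift cm [-0.01  0.11  0.02] turn z -0.002
r 0.060147335073264925 off 0.020617051327354745
```

View pics/s14.png

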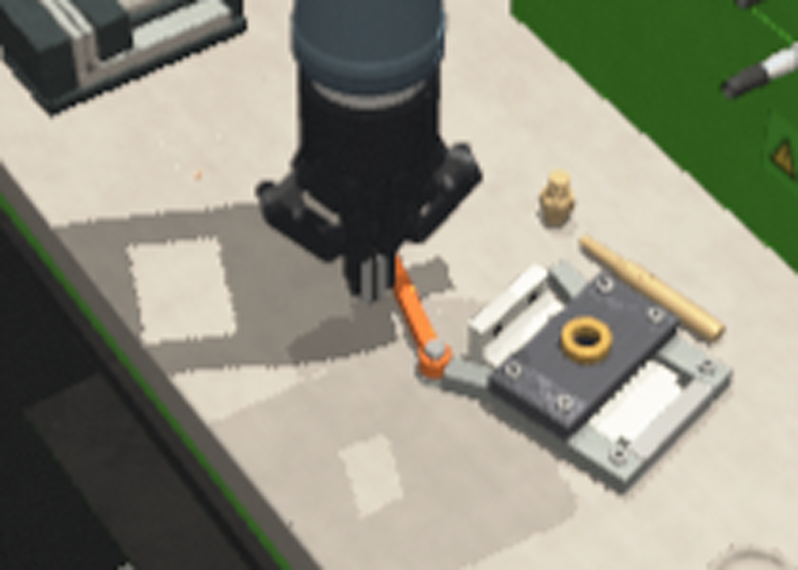

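```bash
python3 -m inch '[{"delta_pos":[0.17,0.63,0],"rotation":[0,0,0.1]},{"delta_pos":[0.17,0.63,0],"rotation":[0,0,0.1]},{"delta_pos":[0.17,0.61,0],"rotation":[0,0,0.1]},{"delta_pos":[0.17,0.61,0],"rotation":[0,0,0.1]},{"delta_pos":[0.17,0.61,0],"rotation":[0,0,0.1]},{"delta_pos":[0.17,0.61,0],"rotation":[0,0,0.1]},{"delta_pos":[0.17,0.61,0],"rotation":[0,0,0.1]},{"delta_pos":[0,0,0],"rotation":[0,0,0]}]'
python3 - <<'E'
from h import *
j=np.load('jig.npy'); xy,yaw=gpose(2.356,.06,.0195,j); togo(xy,.008,yaw); gaterel(2.07,j)
c=Cam('scene'); cv2.imwrite('pics/s15.png',cv2.resize(c.im[200:350,220:430],None,fx=3.8,fy=3.8,interpolation=cv2.INTER_CUBIC))
E
```

```text
time_s: 17.55
eef_pos: [0.5181, -0.0801, 0.0083]
eef_rot: [0.0, 0.962, 0.273, 0.0]
wrist_force: [0.9, -0.3, 0.9]
opening: -0.004
t 17.55 pos [ 0.5181 -0.0801  0.0083] yaw 0.5527 tilt [ 0. -0.] F [ 0.9 -0.3  0.9] op -0.0
shift cm [0.28 1.77 0.03] turn z 0.287
r 0.06024379695751426 off 0.01949833320335055
```

View pics/s15.png

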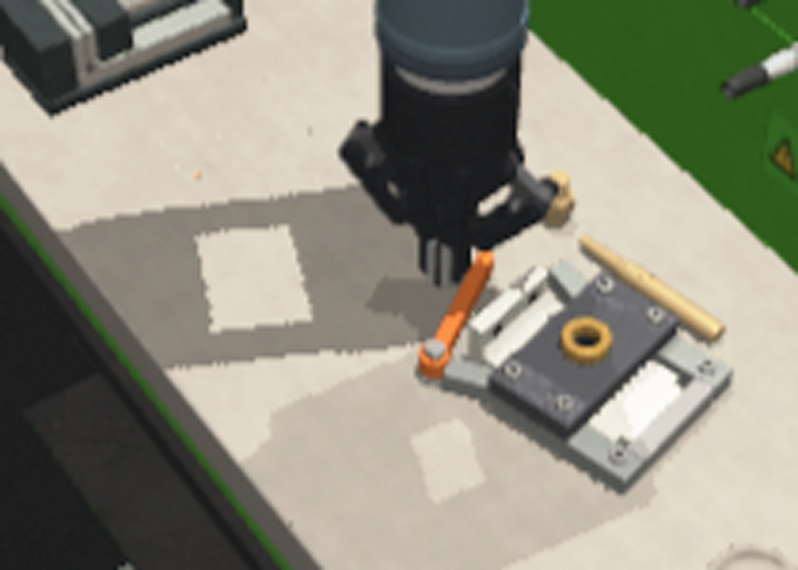

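The gate is at about 2.07 rad and nothing is touching the lug. I'll finish slowly with force checks.

```bash
python3 -m inch '[{"delta_pos":[0.1,0.4,0],"rotation":[0,0,0.07]},{"delta_pos":[0.1,0.4,0],"rotation":[0,0,0.07]},{"delta_pos":[0.1,0.4,0],"rotation":[0,0,0.07]},{"delta_pos":[0.08,0.3,0],"rotation":[0,0,0.05]},{"delta_pos":[0,0,0],"rotation":[0,0,0]}]'
python3 - <<'E'
from h import *
j=np.load('jig.npy'); xy,yaw=gpose(2.356,.06,.0195,j); togo(xy,.008,yaw); gaterel(2.33,j)
E
python3 -m inch '[{"delta_pos":[0.02,0.1,0],"rotation":[0,0,0.01]},{"delta_pos":[0,0.1,0],"rotation":[0,0,0.01]}]'
python3 -m inch '[{"delta_pos":[0,0.1,0],"rotation":[0,0,0]}]'
```

```text
time_s: 18.1
eef_pos: [0.5275, -0.0915, 0.0082]
eef_rot: [-0.0, 0.989, 0.146, -0.0]
wrist_force: [1.2, 0.2, -0.4]
opening: 0.003
t 18.1 pos [ 0.5275 -0.0915  0.0082] yaw 0.294 tilt [-0.  0.] F [ 1.2  0.2 -0.4] op 0.0
shift cm [0.16 0.27 0.02] turn z 0.029
r 0.05891155544244257 off 0.020679244195989793
time_s: 18.3
eef_pos: [0.5282, -0.0932, 0.0082]
eef_rot: [-0.0, 0.991, 0.136, -0.0]
wrist_force: [1.0, 0.7, 0.1]
opening: 0.002
time_s: 18.4
eef_pos: [0.5286, -0.0942, 0.0083]
eef_rot: [-0.0, 0.991, 0.136, -0.0]
wrist_force: [-0.8, 0.0, 0.3]
opening: -0.0
```

```bash
python3 -m inch '[{"delta_pos":[0,0.1,0],"rotation":[0,0,0]}]'
python3 -m inch '[{"delta_pos":[0,0.1,0],"rotation":[0,0,0]}]'
python3 - <<'E'
from h import *
j=np.load('jig.npy'); xy,yaw=gpose(2.356,.06,.0195,j); togo(xy,.008,yaw); gaterel(2.356,j)
c=Cam('scene'); cv2.imwrite('pics/s16.png',cv2.resize(c.im[220:320,300:440],None,fx=5.5,fy=5.5,interpolation=cv2.INTER_CUBIC))
E
```

```text
time_s: 18.5
eef_pos: [0.5289, -0.0953, 0.0083]
eef_rot: [-0.0, 0.991, 0.135, -0.0]
wrist_force: [-0.2, 0.6, -0.0]
opening: 0.001
time_s: 18.6
eef_pos: [0.5293, -0.0964, 0.0083]
eef_rot: [-0.0, 0.991, 0.135, 0.0]
wrist_force: [-0.2, 1.3, 0.3]
opening: -0.002
t 18.6 pos [ 0.5293 -0.0964  0.0083] yaw 0.2713 tilt [0. 0.] F [-0.2  1.3  0.3] op -0.0
shift cm [ 0.12 -0.24  0.03] turn z 0.006
r 0.05886014344336552 off 0.017057904681243453
```

View pics/s16.png

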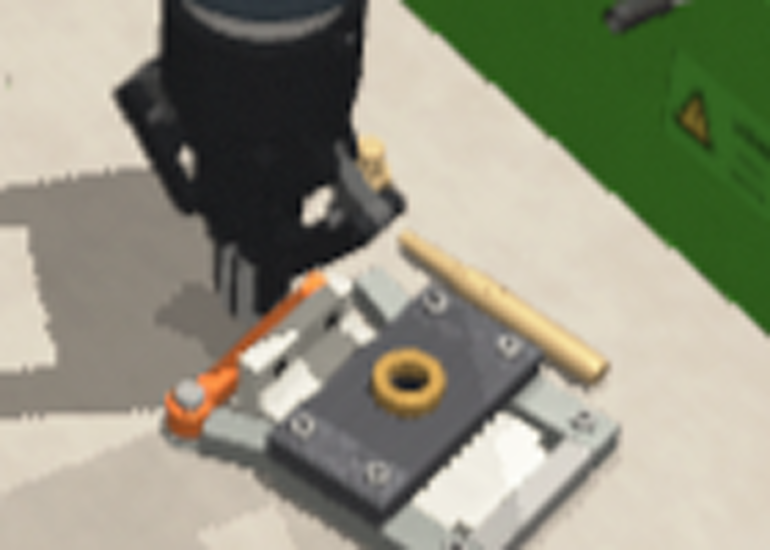

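The gate is almost square across the mouth, with its tip at about (320,280), but there's no stop force yet. I'll keep creeping.

```bash
python3 -m inch '[{"delta_pos":[0,0.1,0],"rotation":[0,0,0]}]'
python3 -m inch '[{"delta_pos":[0,0.1,0],"rotation":[0,0,0]}]'
python3 -m inch '[{"delta_pos":[0,0.1,0],"rotation":[0,0,0]}]'
python3 -m inch '[{"delta_pos":[0,0.1,0],"rotation":[0,0,0]}]'
```

```text
time_s: 18.75
eef_pos: [0.5295, -0.0972, 0.0083]
eef_rot: [-0.0, 0.991, 0.135, -0.0]
wrist_force: [-0.0, 2.8, 0.1]
opening: 0.0
time_s: 18.85
eef_pos: [0.5296, -0.0976, 0.0082]
eef_rot: [-0.001, 0.991, 0.135, -0.0]
wrist_force: [-0.3, 6.4, 2.6]
opening: -0.006
time_s: 18.95
eef_pos: [0.5296, -0.0977, 0.0081]
eef_rot: [-0.001, 0.991, 0.135, -0.0]
wrist_force: [-0.5, 10.7, 3.2]
opening: -0.002
time_s: 19.05
eef_pos: [0.5297, -0.0979, 0.0081]
eef_rot: [-0.002, 0.991, 0.135, -0.001]
wrist_force: [0.3, 14.2, 4.1]
opening: -0.001
```

The gate is hard against its stop at 14 N with no further motion. I'll hold, back straight off, go up and verify.

```bash
python3 -m inch '[{"delta_pos":[0,0,0],"rotation":[0,0,0]},{"delta_pos":[0,0,0],"rotation":[0,0,0]},{"delta_pos":[0,-0.5,0],"rotation":[0,0,0]},{"delta_pos":[0,-0.8,0],"rotation":[0,0,0]},{"delta_pos":[0,-2,0],"rotation":[0,0,0]},{"delta_pos":[0,-2,0],"rotation":[0,0,0]},{"delta_pos":[0,0,-4],"rotation":[0,0,0]},{"delta_pos":[0,0,-4],"rotation":[0,0,0]},{"delta_pos":[0,0,-4],"rotation":[0,0,0]}]'
python3 -m inch '[{"delta_pos":[0,-4,0],"rotation":[0,0,0]},{"delta_pos":[0,-4,0],"rotation":[0,0,0]},{"delta_pos":[0,-4,0],"rotation":[0,0,0]},{"delta_pos":[0,-4,0],"rotation":[0,0,0]},{"delta_pos":[0,-2,0],"rotation":[0,0,0]},{"delta_pos":[0,0,0],"rotation":[0,0,0]},{"delta_pos":[0,0,0],"rotation":[0,0,0]}]'
python3 - <<'E'
from h import *
c=Cam('scene'); cv2.imwrite('pics/s17.png',cv2.resize(c.im[220:350,300:440],None,fx=4.5,fy=4.5,interpolation=cv2.INTER_CUBIC))
c=Cam('top'); cv2.imwrite('pics/t17.png',cv2.resize(c.im[190:290,335:440],None,fx=6,fy=6,interpolation=cv2.INTER_CUBIC))
E
```

```text
time_s: 19.95
eef_pos: [0.5156, -0.0489, 0.1294]
eef_rot: [0.0, 0.991, 0.135, -0.0]
wrist_force: [0.4, -0.7, -0.7]
opening: 0.001
time_s: 20.65
eef_pos: [0.468, 0.1243, 0.1284]
eef_rot: [0.0, 0.991, 0.136, 0.0]
wrist_force: [-0.6, -0.5, -0.5]
opening: 0.003
```

View pics/s17.png

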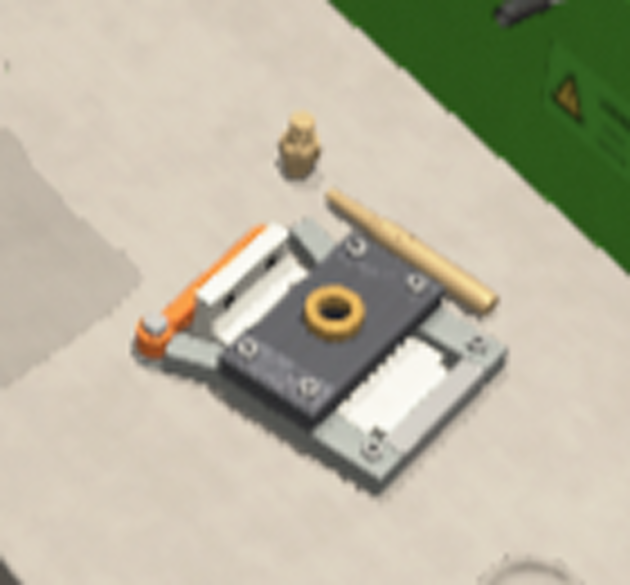

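View pics/t17.png

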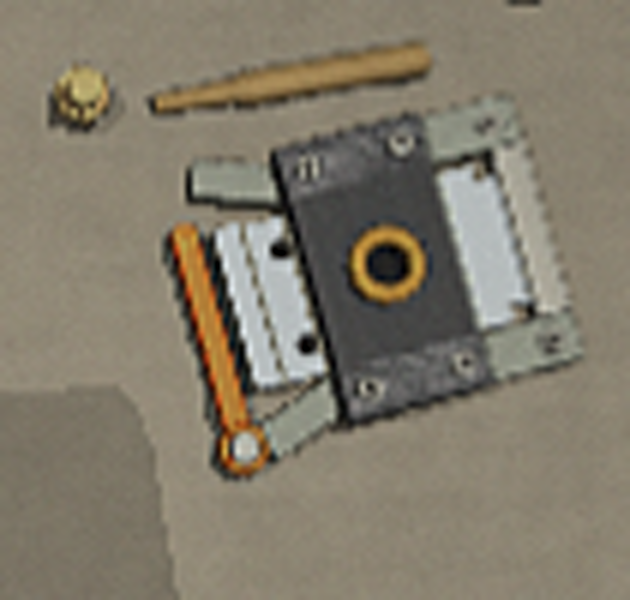

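The gate bar runs from its pin at (243,450) to its tip at (185,232), parallel to the bridge edge and just behind the lug. A numeric check before handing in.

Run:
```python
from h import *
j=np.load('jig.npy'); c=Cam('top'); z=lambda l:(np.array(l,float)+.5)/6-.5+np.array([335,190])
a=inv(j,c.ray(z([(236,425)]),.018)[0]); b=inv(j,c.ray(z([(187,235)]),.018)[0]); d=b-a; print('gate',(-2.356-np.arctan2(d[1],d[0]))%6.283,a,b)
bm=np.array([[-55,30,32],[-55,-30,32],[55,-24,12],[55,24,12]])/1e3
br,r=fit([c],[bm],[z([(217,232),(254,388),(528,310),(495,185)])],[*P(j,[[.005,0,0]])[0,:2],j[2]])
print('nose',inv(j,P(br,[[.055,0,0]])[0]),br[2]-j[2],r.round(1).tolist()); o=get_obs(); print(o['wrist_force'],o['dq'].round(3))
```

```text
gate 2.378397272176729 [-0.05822262 -0.04095374] [-0.05663973  0.03035654]
nose [ 0.05979514 -0.00486381] -0.03094117466783186 [[-0.9, -0.4], [-0.3, 0.6], [0.5, -0.0], [0.6, -0.2]]
[-0.391095    0.87630712  0.61018295] [-0.004  0.001 -0.001  0.001  0.001  0.001]
```

```bash
python3 -c "from bench import hand_in; print(hand_in())"
```

```text
the job is handed in; nothing more can be done
None
```

The bracket is home against the end stop and the gate is shut behind it. The job was handed in at about 21 s of the 56 s allowed. I pushed the bracket with both fingers spread flat against its tail face, then swung the gate round with the fingers closed.

**Bracket:** it met the end stop at about 8 N. My last top-camera fit put the nose at x = 59.8 mm in the jig's frame (the stop is at 60 mm), with a yaw of −0.03 rad. The same fit put the nose 4.9 mm off the lane's middle. That is inside the 8 mm limit, but more than the 2.5 mm side clearance allows, so I take it as about one pixel of measurement error.

**Gate:** it met its stop at about 14 N. The camera measured 2.38 rad, against 2.356 for fully shut, so the difference is measurement error.

**Other things:** in the last pictures the punch and brass fitting are where they started. I didn't re-measure the marker, tape or caliper; the arm never came near the marker, and it passed over the caliper area only at travel height. At hand-in the arm was at rest, clear of everything, with the wrist force near zero.

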